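# Unlock the tumbler lid: hold the safety catch, draw the bolt

## Task

The polishing run is over: unlock the tumbler's lid. With one fingertip press the long safety catch down and keep it held down while the other fingertip pushes the bolt's upright thumb plate all the way to its open end, out of the lid's tab; then let go of both, so that the catch springs back up behind the bolt and the lid springs ajar. Nothing is to be gripped or lifted, and the loose things standing about stay where they are.

Things in the scene. Friction and masses are not known exactly. Their poses are not given: they have to be found in the camera images.
- tumbler: Polishing tumbler: fixed grey bench machine, 230 x 230 mm, flat deck 90 mm above the bench. Origin: centre of its underside; x axis from its front panel to its back, y to its left seen from the front, z up. On the front deck lie the bolt, along y at x = -40 mm, and the long catch, along y at x = -92 mm. Bolt guides, tops 111 mm above the bench, stand at y = +49 and -60 mm (11 mm long).
- thumb_plate (a point): Centre of the steel thumb plate standing up from the bolt: 26 mm wide (tumbler x), 7 mm thick (tumbler y), 110 to 140 mm above the bench, this point at 125 mm, at tumbler (-40, +5) mm when locked. Moves with the bolt. To open, push its +y face toward tumbler -y. The bolt's bar runs below it on both sides, top 108 mm above the bench: a fingertip beside the plate stays above that.
- catch_pad (a point): Middle of the top of the catch's ribbed steel pad: 22 mm wide (tumbler x), 82 mm long (tumbler y), parallel to the bolt and 52 mm in front of it. Released it rises toward tumbler +y, this point 125 mm above the bench; held down it is level, all its top 115 mm above the bench, this point at tumbler (-92, +6) mm. A fingertip can slide along it while holding it down.
- catch (a joint): Safety catch, rad: 0 = released, sprung up; 0.13 = fully down on its stop. It pivots beyond the pad's -y end, 78 mm from the pad's middle. Holding it down takes about 5 N at the pad's middle, 4 N at its +y end, 11 N at its -y end. Beyond 0.11 the bolt can slide. Between the bolt's ends the bolt's lug stands over the catch's tooth and keeps it from rising.
- bolt (a joint): Bolt, m: 0 = locked (nose over the lid's tab), 0.038 = fully open, toward tumbler -y. Slides with about 2 N of friction and stays where it is left. With the catch up it moves only about 2 mm from locked. Past 0.034 the catch can spring up behind it and keep it open.
- lid (a joint): Tumbler lid with a clear window, behind the lock, hinged at the back, rad: about 0.02 while bolted shut (top 100 mm above the bench), 0.30 = ajar on its stop, front edge 38 mm up. It springs up by itself when the bolt's nose has left its tab (bolt beyond about 0.03).
- loupe: Black eyepiece loupe, 33 mm across and 31 mm high, loose on the bench; leave it. Origin: centre of its underside.
- flat_tin: Round flat tin with a red lid, 65 mm across and 24 mm high, loose on the bench; leave it. Origin: centre of its underside.
- copper_spool: Spool of copper wire, 48 mm across and 30 mm high, loose on the bench; leave it. Origin: centre of its underside.

How it is judged:
By the outcome, as a careful person would: the job done as asked, in the order asked, and still so for the second after the job is handed in, with the robot touching nothing.
It also fails if it takes over 32 s, if anything falls off the work surface, if the arm or the gripper's body presses on something with over 40 N, if the wrist force passes 120 N, or if a joint passes its speed limit or range.

## Robot

A 6-joint arm with a two-finger parallel gripper is mounted at the origin on a cart in front of the work surface, level with it; the furniture and walls round the work are solid. World frame = base frame: x ahead of the robot, y to its left, z up, the work surface at z = 0. Lengths are in m, angles in rad, forces in N, time in s.
With the tool pointing down it reaches from about 0.4 to 0.825 m from the base axis. Payload 7 kg.
Tool frame: the origin (TCP) lies at the very end of the fingers, on their centre line; the grasp point (between the pads) lies 19 mm behind it; z points along the fingers, y is the direction in which the jaws open and shut (so a half turn about z gives the same grasp; the last joint's range is limited). The gripper opens to 88 mm and grips with 3 to 60 N. Pads are 19 mm wide; open, the fingers measure 130 mm over their backs; the gripper's body (78 mm by 193 mm) begins 47 mm behind the grasp point.
Start: joints at [-0.913, 0.359, 0.012, 0, -1.224, -0.288], TCP at [0.244, -0.629, 0.227] pointing down, gripper open.
Joint ranges: [-3.07, 3.07], [-1.43, 2.12], [-1.02, 1.25], [-3.03, 1.67], [-3.05, -0], [-3.03, 3.03]. Speed limits (rad/s): [2.39, 2.39, 3.01, 3.14, 3.14, 3.14].

## Interface

Orientations are given as a unit quaternion [w, x, y, z].
In Python, from plant import * gives the robot as it stands.
- The arm moves only by the tool step_arm, never from a script. Its argument "series" is a list that holds one entry, the list of rows, each a list of 7 numbers: the finger opening in m, from 0 to 0.0876, then the shift along the tool's x, y, z in m, then the turn, a rotation vector about the tool's x, y, z in rad. A call has 1 to 8 rows; each row is the pose to reach, as a shift and turn from the pose measured when the call began, along the tool's axes at that moment; what a row does not reach only later rows make up. A row lasts 1/12 s, in which the tool goes at most 41.7 mm and 7.16 degrees, less where a joint would pass 70% of its speed; a pose out of reach is approached as far as the arm can. A call with a gripper value outside its range is refused whole. The fingers move at their own pace and stop on an object; "newtons" is the grip in N (left out, the last holds). Time passes only in rows, so rows that repeat a pose let the fingers close. It gives the time, the measured TCP pose, the force and the opening at its end, in the units of the state.
- observe(): the state, without advancing time (a new reading comes with each control period).
- snapshot(name): name is "scene" or "top" or "wrist"; returns the picture (420x560x3 uint8, red, green, blue); there is no depth.
- camera_info(name): a dict with "mtx" (3x3 intrinsics, pixels), "distortion" ([k1, k2, p1, p2, k3] as OpenCV has them; the pictures are not rectified), "origin" and "orientation" of the camera in the world; the wrist camera has in their place "hand_eye" (4x4, takes a point from camera to tool coordinates, whose origin is the TCP and whose axes are the flange's). Camera axes: x right, y down, z forward; pixel columns grow to the right and rows downward; lengths in m; the calibration is good to about 2 mm. A picture is of the moment at which its call begins: read the wrist's pose just before it. camera_info takes no time and is no camera call.
- sign_off(): hands the job in, once; it reports no verdict.
The state is a dict: "time_s": time; "qpos": joint angles; "joint_vel": joint speeds; "effort": joint torques, N m; "tcp_pos": TCP position; "ee_rot": TCP orientation; "wrist_force": force on the tool from outside, world axes, zero at the start; "torque": the same for the moment, N m; "finger_gap": finger opening in m.
Only numpy, scipy, OpenCV 4.12 (cv2) and the standard library are available. Lean on these libraries where they do the work, as an engineer would, in place of code of your own. Each camera call takes 0.05 s, during which the arm holds its last target.

## Working session

There is one attempt and no reset: what is moved stays moved. The work goes in short steps, Python scripts to look and compute and a tool call to move; the robot and the scene stay as the last step left them, time stands still between calls to the robot, and variables do not carry over. Pictures are saved under pics/ and viewed, and the job is handed in when it is done.

Besides the shell and the picture viewer there is one more tool, called by a JSON object that holds its "op" and its "data". step_arm: Moves the arm, as the interface text tells. Its arguments: {"type":"object","properties":{"series":{"type":"array"},"newtons":{"type":"number"}},"required":["series"]}

```bash
ls; mkdir -p pics; python3 - <<'E'
from plant import *
import cv2
print(observe())
for n in ["scene","top","wrist"]:
    print(n,camera_info(n))
for n in ["scene","top"]:
    cv2.imwrite(f"pics/{n}0.png",snapshot(n)[:,:,::-1])
E
```

```text
pics
{'time_s': 0.0, 'qpos': array([-9.12903702e-01,  3.59412412e-01,  1.10721763e-02, -3.68782097e-04,
       -1.22412411e+00, -2.88123557e-01]), 'joint_vel': array([ 1.08625632e-03,  1.43276828e-03,  7.82776032e-04, -6.00471440e-04,
       -2.90731113e-07, -1.56838047e-03]), 'effort': array([-2.92844870e-04, -5.82713199e+01,  2.93042207e+01,  6.99670494e+00,
        6.88069253e-03, -2.07242474e-04]), 'tcp_pos': array([ 0.24376034, -0.62891771,  0.22560863]), 'ee_rot': array([-2.25613126e-04, -1.83771244e-01,  9.82968669e-01,  8.21418130e-04]), 'wrist_force': array([0.7064813, 0.1485193, 0.8785428]), 'torque': array([-0.02231424, -0.02035084,  0.01777813]), 'finger_gap': 0.08762004920701083}
scene {'mtx': array([[419.65346482,   0.        , 284.16602344],
       [  0.        , 419.65346482, 212.53910141],
       [  0.        ,   0.        ,   1.        ]]), 'distortion': array([-0.02293804,  0.        ,  0.        ,  0.        ,  0.        ]), 'origin': array([0.1634184 , 0.43914144, 0.56693486]), 'orientation': array([ 0.13834728, -0.23538339,  0.84187752, -0.46550718])}
top {'mtx'
[... 284 characters left out ...]
1.23999625]), 'orientation': array([ 0.02676898, -0.70416619,  0.70882588, -0.0316113 ])}
wrist {'mtx': array([[290.77137344,   0.        , 276.37344894],
       [  0.        , 290.77137344, 212.31938183],
       [  0.        ,   0.        ,   1.        ]]), 'distortion': array([-0.05134286,  0.        ,  0.        ,  0.        ,  0.        ]), 'hand_eye': array([[-6.15581823e-04, -9.55812634e-01, -2.93975899e-01,
         7.78662485e-02],
       [ 9.99999708e-01, -4.55360662e-04, -6.13459026e-04,
         1.18065934e-04],
       [ 4.52486827e-04, -2.93976191e-01,  9.55812636e-01,
        -1.57475056e-01],
       [ 0.00000000e+00,  0.00000000e+00,  0.00000000e+00,
         1.00000000e+00]])}
```

View pics/scene0.png

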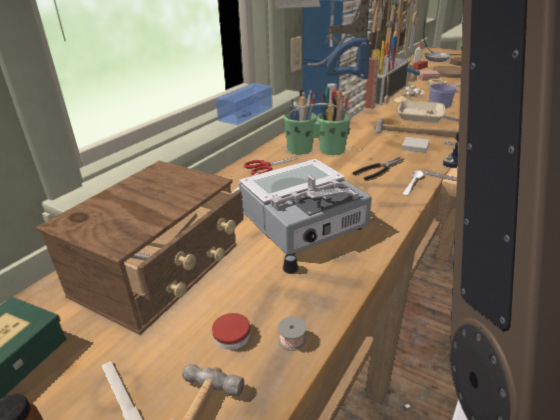

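View pics/top0.png

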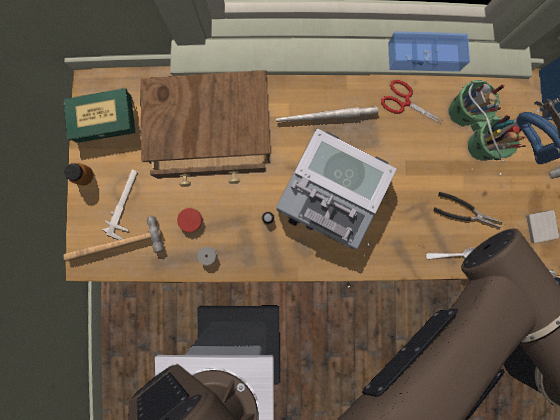

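The scene picture shows the tumbler at about (305,205). In the top picture it is at (337,190), rotated, with its front toward the robot and the lock on the front deck. The loupe is at (267,217), the tin at (190,220) and the spool at (207,257). I'll enlarge both views.

```bash
python3 - <<'E'
import cv2
a=cv2.imread("pics/top0.png")[115:265,260:410]; cv2.imwrite("pics/topz.png",cv2.resize(a,(600,600),interpolation=cv2.INTER_CUBIC))
a=cv2.imread("pics/scene0.png")[150:260,230:380]; cv2.imwrite("pics/scenez.png",cv2.resize(a,(750,550),interpolation=cv2.INTER_CUBIC))
E
```

```text
(no output)
```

View pics/topz.png

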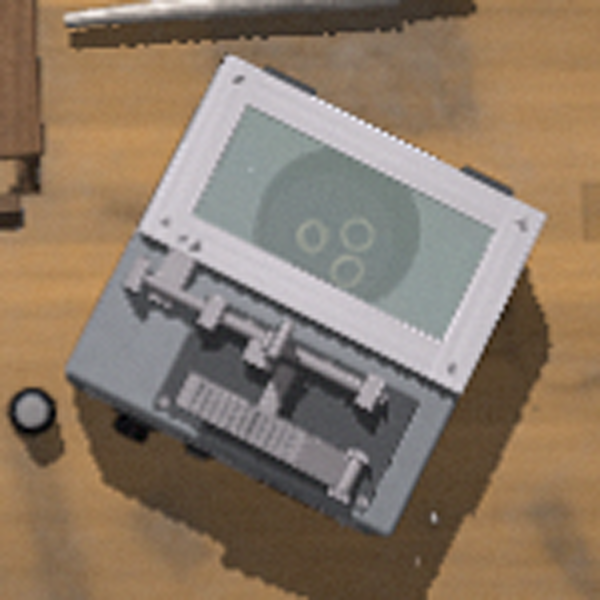

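View pics/scenez.png

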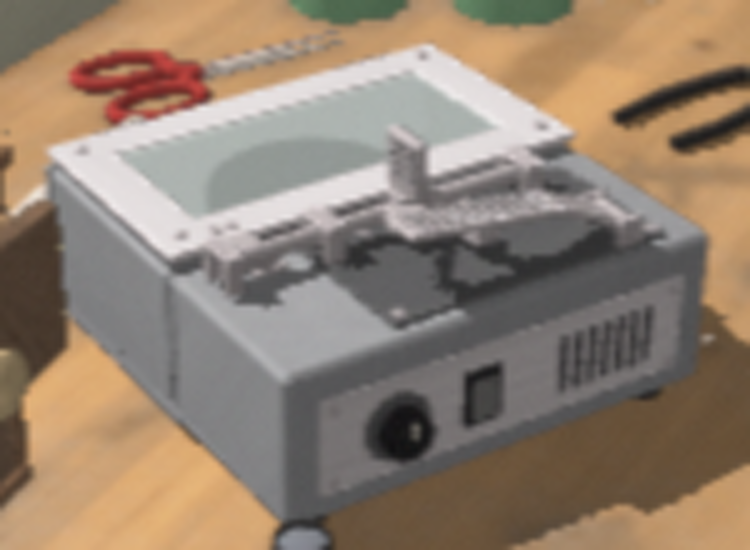

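```bash
cat > h.py <<'E'
import numpy as np, cv2
from scipy.spatial.transform import Rotation as R
def rot(q): return R.from_quat([q[1],q[2],q[3],q[0]]).as_matrix()
def ray(ci,uv,T=None):
    n=cv2.undistortPoints(np.array(uv,float).reshape(-1,1,2),ci["mtx"],ci["distortion"])[:,0]
    d=np.c_[n,np.ones(len(n))]
    if T is None: return ci["origin"],d@rot(ci["orientation"]).T
    return T[:3,3],d@T[:3,:3].T
def plane(o,d,z): return o+d*((z-o[2])/d[:,2])[:,None]
def wristT(ci,s):
    M=np.eye(4);M[:3,:3]=rot(s["ee_rot"]);M[:3,3]=s["tcp_pos"];return M@ci["hand_eye"]
def proj(ci,P,T):
    p=(np.asarray(P,float)-T[:3,3])@T[:3,:3]
    return cv2.projectPoints(p,np.zeros(3),np.zeros(3),ci["mtx"],ci["distortion"])[0][:,0]
def topT(ci):
    T=np.eye(4);T[:3,:3]=rot(ci["orientation"]);T[:3,3]=ci["origin"];return T
E
python3 - <<'E'
from plant import *
from h import *
np.set_printoptions(precision=4,suppress=True)
ci=camera_info("top")
z2=lambda p:np.array(p)/4.+[260,115]-0.4
o,d=ray(ci,z2([(68,376),(388,533)])); A=plane(o,d,.09)
o,d=ray(ci,z2([(140,235),(462,392),(225,57),(547,213)])); L=plane(o,d,.10)
o,d=ray(ci,z2([(280,340),(131,280),(372,390)])); P=plane(o,d,.125)
print(A,np.linalg.norm(A[0]-A[1]));print(L,np.linalg.norm(L[0]-L[1]),np.linalg.norm(L[0]-L[2]));print(P)
for a,b in((A[1],A[0]),(L[1],L[0]),(L[3],L[2]),(L[0],L[2]),(L[1],L[3])):
    print(np.degrees(np.arctan2(b[1]-a[1],b[0]-a[0])))
E
```

```text
[[ 0.5376 -0.1704  0.09  ]
 [ 0.4384 -0.3688  0.09  ]] 0.2218209539648677
[[ 0.6245 -0.2157  0.1   ]
 [ 0.5253 -0.415   0.1   ]
 [ 0.7372 -0.2703  0.1   ]
 [ 0.6374 -0.4719  0.1   ]] 0.22258938917001583 0.1252761296174296
[[ 0.5564 -0.299   0.125 ]
 [ 0.5935 -0.209   0.125 ]
 [ 0.5257 -0.3546  0.125 ]]
63.427406214117255
63.54649666841099
63.66777182978062
-25.854550185209007
-26.92750820406745
```

```bash
cat >> h.py <<'E'
def delta(s,target,yaw_y):
    """shift and rotvec in tool axes; target TCP, tool z straight down, tool y at world angle yaw_y deg"""
    a=np.radians(yaw_y);y=np.array([np.cos(a),np.sin(a),0]);z=np.array([0,0,-1.]);x=np.cross(y,z)
    Rt=np.c_[x,y,z];R0=rot(s["ee_rot"])
    return R0.T@(np.array(target)-s["tcp_pos"]),R.from_matrix(R0.T@Rt).as_rotvec()
E
python3 - <<'E'
from plant import *
from h import *
np.set_printoptions(precision=4,suppress=True)
print(delta(observe(),[.5426,-.270,.22],153.5))
E
```

```text
(array([-0.4084,  0.2267,  0.006 ]), array([ 0.0015,  0.0004, -0.7386]))
```

{"op": "step_arm", "data": {"series": [[[0.031, -0.051, 0.028, 0, 0, 0, -0.092], [0.031, -0.102, 0.057, 0.001, 0, 0, -0.184], [0.031, -0.153, 0.085, 0.002, 0, 0, -0.277], [0.031, -0.204, 0.113, 0.003, 0.001, 0, -0.369], [0.031, -0.255, 0.142, 0.004, 0.001, 0, -0.461], [0.031, -0.306, 0.17, 0.005, 0.001, 0, -0.553], [0.031, -0.357, 0.198, 0.006, 0.001, 0, -0.646], [0.031, -0.408, 0.227, 0.006, 0.001, 0, -0.739]]], "newtons": 20}}

```text
time_s: 0.77
tcp_pos: [0.4576, -0.371, 0.2213]
ee_rot: [0.0, -0.528, 0.849, 0.0]
wrist_force: [-0.2, -0.7, -0.7]
finger_gap: 0.0398
```

```bash
python3 - <<'E'
from plant import *
from h import *
np.set_printoptions(precision=4,suppress=True)
s=observe();print(s);print(delta(s,[.5426,-.270,.22],153.5))
E
```

```text
{'time_s': 0.7667, 'qpos': array([-0.3501,  0.2225, -0.1907, -0.0008, -1.1582, -0.1071]), 'joint_vel': array([ 0.8535, -0.0085, -0.0245,  0.0033,  0.0187,  0.2619]), 'effort': array([ -5.5722, -48.4257,  27.8221,   6.6275,  -0.125 ,  -0.4585]), 'tcp_pos': array([ 0.4576, -0.371 ,  0.2213]), 'ee_rot': array([ 0.0001, -0.5283,  0.849 ,  0.0004]), 'wrist_force': array([-0.1582, -0.6877, -0.7181]), 'torque': array([-0.1436, -0.1053,  0.0493]), 'finger_gap': 0.03984524659808687}
(array([-0.1282, -0.0317,  0.0013]), array([0.0006, 0.0006, 0.005 ]))
```

{"op": "step_arm", "data": {"series": [[[0.031, -0.04, -0.01, 0, 0, 0, 0.005], [0.031, -0.08, -0.02, 0, 0, 0, 0.005], [0.031, -0.11, -0.027, 0.001, 0, 0, 0.005], [0.031, -0.128, -0.032, 0.001, 0, 0, 0.005], [0.031, -0.128, -0.032, 0.001, 0, 0, 0.005], [0.031, -0.128, -0.032, 0.001, 0, 0, 0.005]]]}}

```text
time_s: 1.27
tcp_pos: [0.5432, -0.2692, 0.2197]
ee_rot: [-0.0, -0.527, 0.85, 0.001]
wrist_force: [0.3, -1.1, 0.3]
finger_gap: 0.0306
```

```bash
python3 - <<'E'
from plant import *
from h import *
import pickle
np.set_printoptions(precision=4,suppress=True)
s=observe();im=snapshot("wrist")
pickle.dump(s,open("s1.pkl","wb"))
print(s["time_s"],s["tcp_pos"],s["finger_gap"],s["wrist_force"],delta(s,[.5426,-.270,.22],153.5))
cv2.imwrite("pics/w1.png",im[:,:,::-1])
E
```

```text
1.2667 [ 0.5432 -0.2692  0.2197] 0.030647561139235644 [ 0.3078 -1.0999  0.3451] (array([ 0.001 ,  0.0002, -0.0003]), array([0.0018, 0.0004, 0.002 ]))
```

View pics/w1.png

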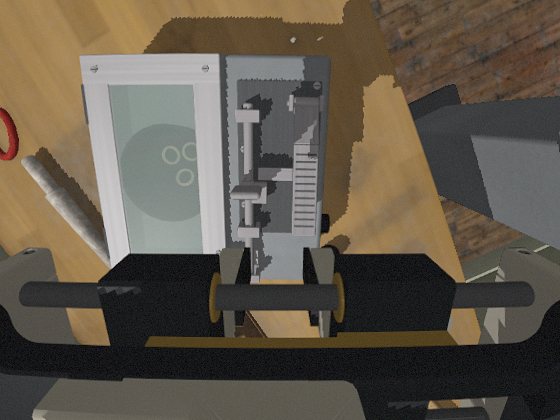

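```bash
python3 - <<'E'
import cv2
a=cv2.imread("pics/w1.png")[80:350,200:350]; cv2.imwrite("pics/w1z.png",cv2.resize(a[:180],(666,800-1),interpolation=cv2.INTER_CUBIC)[:600])
b=cv2.imread("pics/w1.png")[80:230,220:345]; cv2.imwrite("pics/w1z.png",cv2.resize(b,(500,600),interpolation=cv2.INTER_CUBIC))
b=cv2.imread("pics/w1.png")[220:350,190:360]; cv2.imwrite("pics/w1y.png",cv2.resize(b,(680,520),interpolation=cv2.INTER_CUBIC))
E
```

```text
(no output)
```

View pics/w1z.png

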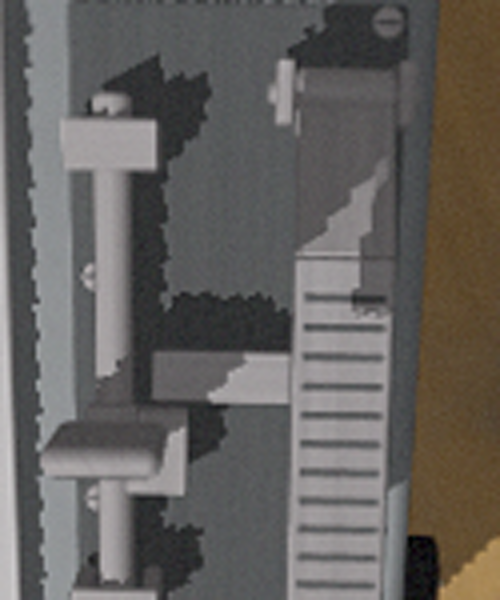

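View pics/w1y.png

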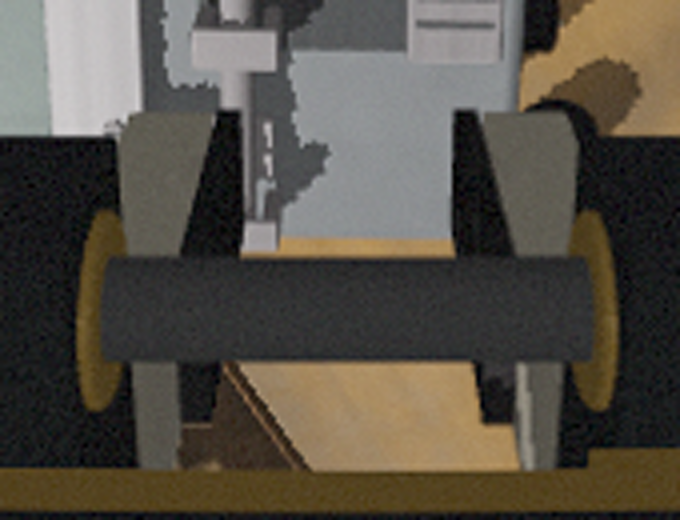

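```bash
python3 - <<'E'
from plant import *
from h import *
import pickle
np.set_printoptions(precision=4,suppress=True)
s=pickle.load(open("s1.pkl","rb"));ci=camera_info("wrist");T=wristT(ci,s)
th=np.radians(-26.5);C=np.array([.591,-.321]);X=np.array([np.cos(th),np.sin(th)]);Y=np.array([-X[1],X[0]])
def m(name,p,z,sc,off,exp):
    o,d=ray(ci,np.array([p])/sc+off-.4);P=plane(o,d,z)[0]
    q=P[:2]-C;print(name,P,"tumbler",q@X*1e3,q@Y*1e3,"exp",exp)
Z=(4,[220,80]);Yy=(4,[190,220])
m("plate",(100,462),.14,*Z,(-40,5))
m("plateL",(45,470),.14,*Z,(-27,0))
m("plateR",(155,470),.14,*Z,(-53,0))
m("guide-",(109,144),.111,*Z,(-40,-60))
m("guide+",(235,50),.111,*Yy,(-40,49))
m("pad+y",(455,62),.130,*Yy,(-92,47))
m("pad-y",(345,257),.120,*Z,(-92,-35))
m("padm L",(295,400),.122,*Z,(-81,0))
m("padm R",(391,400),.122,*Z,(-103,0))
# fingers: expected tip lines
for nm,y in(("fin",-.0155),("fout",-.0365),("fin",.0155),("fout",.0365)):
    P=rot(s["ee_rot"])@np.array([-.0095,y,0])+s["tcp_pos"]
    print(nm,(proj(ci,P[None],T)[0]-[190,220]+.4)*4)
E
```

```text
Traceback (most recent call last):
  File "h.py", line 7, in ray
    if T is None: return ci["origin"],d@rot(ci["orientation"]).T
                         ~~^^^^^^^^^^
KeyError: 'origin'
```

```bash
cat > m.py <<'E'
from plant import *
from h import *
import pickle
np.set_printoptions(precision=4,suppress=True)
s=pickle.load(open("s1.pkl","rb"));ci=camera_info("wrist");T=wristT(ci,s)
th=np.radians(-26.5);C=np.array([.591,-.321]);X=np.array([np.cos(th),np.sin(th)]);Y=np.array([-X[1],X[0]])
def m(name,p,z,sc,off,exp):
    o,d=ray(ci,np.array([p])/sc+off-.4,T);P=plane(o,d,z)[0]
    q=P[:2]-C;print(name,P,"tumbler",np.round([q@X*1e3,q@Y*1e3],1),"exp",exp)
Z=(4,[220,80]);Yy=(4,[190,220])
m("plate",(100,462),.14,*Z,(-40,5))
m("plateL",(45,470),.14,*Z,(-27,0))
m("plateR",(155,470),.14,*Z,(-53,0))
m("guide-",(109,144),.111,*Z,(-40,-60))
m("guide+",(235,50),.111,*Yy,(-40,49))
m("pad+y",(455,62),.130,*Yy,(-92,47))
m("pad-y",(345,257),.120,*Z,(-92,-35))
m("padm L",(295,400),.122,*Z,(-81,0))
m("padm R",(391,400),.122,*Z,(-103,0))
# fingers: expected tip lines
for nm,y in(("fin",-.0155),("fout",-.0365),("fin",.0155),("fout",.0365)):
    P=rot(s["ee_rot"])@np.array([-.0095,y,0])+s["tcp_pos"]
    print(nm,(proj(ci,P[None],T)[0]-[190,220]+.4)*4)
E
python3 m.py
```

```text
plate [ 0.559  -0.2999  0.14  ] tumbler [-38.1   4.6] exp (-40, 5)
plateL [ 0.5702 -0.3036  0.14  ] tumbler [-26.4   6.3] exp (-27, 0)
plateR [ 0.5495 -0.2932  0.14  ] tumbler [-49.6   6.3] exp (-53, 0)
guide- [ 0.5296 -0.3572  0.111 ] tumbler [-38.9 -59.8] exp (-40, -60)
guide+ [ 0.5794 -0.2606  0.111 ] tumbler [-37.4  48.9] exp (-40, 49)
pad+y [ 0.5309 -0.2413  0.13  ] tumbler [-89.4  44.4] exp (-92, 47)
pad-y [ 0.4941 -0.3132  0.12  ] tumbler [-90.2 -36.2] exp (-92, -35)
padm L [ 0.5173 -0.2901  0.122 ] tumbler [-79.8  -5.2] exp (-81, 0)
padm R [ 0.4981 -0.2806  0.122 ] tumbler [-101.1   -5.3] exp (-103, 0)
fin [253.3841 218.6253]
fout [115.6421 218.2288]
fin [457.3417 218.5491]
fout [595.0607 218.0494]
```

The wrist view agrees with the top view to 2 mm: plate top at (245,195), pad from row 145 to 235 at column 305, fingertips near (232,250) and (320,250). I split the difference at +1 mm in x and move down to hover beside the plate.

```bash
cat >> h.py <<'E'
TH=np.radians(-26.7);TX=np.array([np.cos(TH),np.sin(TH)]);TY=np.array([-TX[1],TX[0]]);TC=np.array([.591,-.321])+.001*TX
def tw(x,y,z): return np.r_[TC+TX*x/1e3+TY*y/1e3,z/1e3]
def wt(P): q=np.asarray(P)[:2]-TC; return np.array([q@TX,q@TY,P[2]])*1e3
def st(s): print("t",round(s["time_s"],2),"tumbler",wt(s["tcp_pos"]).round(1),"F",s["wrist_force"].round(1),"gap",round(s["finger_gap"],4))
E
python3 - <<'E'
from plant import *
from h import *
np.set_printoptions(precision=4,suppress=True)
s=observe();st(s);print(delta(s,tw(-66,24,150),153.3))
E
```

```text
t 1.32 tumbler [-67.1  23.9 219.8] F [ 0.2 -0.5  0.4] gap 0.0308
(array([-0.0001, -0.0013,  0.0698]), array([0.0016, 0.0004, 0.0044]))
```

{"op": "step_arm", "data": {"series": [[[0.033, 0, -0.001, 0.02, 0.0015, 0, 0.0045], [0.033, 0, -0.001, 0.04, 0.0015, 0, 0.0045], [0.033, 0, -0.001, 0.06, 0.0015, 0, 0.0045], [0.033, 0, -0.001, 0.07, 0.0015, 0, 0.0045], [0.033, 0, -0.001, 0.07, 0.0015, 0, 0.0045], [0.033, 0, -0.001, 0.07, 0.0015, 0, 0.0045]]]}}

```text
time_s: 1.82
tcp_pos: [0.543, -0.2711, 0.15]
ee_rot: [-0.0, -0.524, 0.851, 0.0]
wrist_force: [0.8, -0.5, 0.0]
finger_gap: 0.0328
```

```bash
python3 - <<'E'
from plant import *
from h import *
np.set_printoptions(precision=4,suppress=True)
s=observe();im=snapshot("wrist");im2=snapshot("scene")
st(s);print(delta(s,tw(-66,24,120),153.3))
a=cv2.resize(im[60:340,180:380],(430,600),interpolation=cv2.INTER_CUBIC)
b=cv2.resize(im2[110:260,260:350],(360,600),interpolation=cv2.INTER_CUBIC)
cv2.imwrite("pics/w2.png",np.hstack([a,b])[:,:,::-1])
E
```

```text
t 1.82 tumbler [-66.3  23.  150. ] F [ 0.8 -0.5  0. ] gap 0.0328
(array([-0.001 , -0.0003,  0.03  ]), array([ 0.0008, -0.0003, -0.0009]))
```

View pics/w2.png

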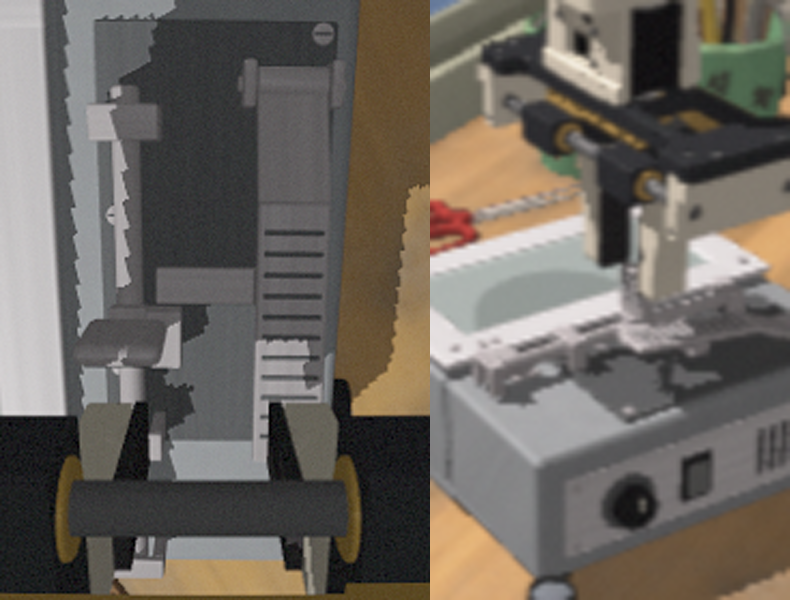

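The left tip is at about (112,405) in the crop, clear of the plate at (120,345). The right tip at (302,405) lines up with the pad strip at (289,400). Now I press down.

{"op": "step_arm", "data": {"series": [[[0.033, -0.001, 0, 0.012, 0.001, 0, -0.001], [0.033, -0.001, 0, 0.02, 0.001, 0, -0.001], [0.033, -0.001, 0, 0.026, 0.001, 0, -0.001], [0.033, -0.001, 0, 0.03, 0.001, 0, -0.001], [0.033, -0.001, 0, 0.032, 0.001, 0, -0.001], [0.033, -0.001, 0, 0.034, 0.001, 0, -0.001], [0.033, -0.001, 0, 0.034, 0.001, 0, -0.001]]]}}

```text
time_s: 2.5
tcp_pos: [0.5451, -0.27, 0.1174]
ee_rot: [0.001, -0.525, 0.851, -0.001]
wrist_force: [1.0, 1.9, 4.8]
finger_gap: 0.0332
```

```bash
python3 - <<'E'
from plant import *
from h import *
np.set_printoptions(precision=4,suppress=True)
s=observe();st(s);print(s["torque"],delta(s,tw(-66,24,114),153.3))
E
```

```text
t 2.5 tumbler [-65.   25.  117.4] F [1.  1.9 4.8] gap 0.0332
[ 1.032  -0.3569 -0.0305] (array([0.001 , 0.0011, 0.0034]), array([-0.0035,  0.0009,  0.0009]))
```

{"op": "step_arm", "data": {"series": [[[0.033, 0.0005, 0.001, 0.002, -0.003, 0, 0], [0.033, 0.0005, 0.001, 0.003, -0.003, 0, 0], [0.033, 0.0005, 0.001, 0.004, -0.003, 0, 0], [0.033, 0.0005, 0.001, 0.005, -0.003, 0, 0], [0.033, 0.0005, 0.001, 0.005, -0.003, 0, 0]]]}}

```text
time_s: 2.92
tcp_pos: [0.5451, -0.2701, 0.115]
ee_rot: [0.001, -0.526, 0.851, -0.001]
wrist_force: [-1.7, 6.7, 19.9]
finger_gap: 0.0332
```

```bash
python3 - <<'E'
from plant import *
from h import *
np.set_printoptions(precision=4,suppress=True)
s=observe();im2=snapshot("scene");st(s);print(s["torque"],delta(s,tw(-66,24,113),153.3))
b=cv2.resize(im2[140:240,260:380],(720,600),interpolation=cv2.INTER_CUBIC)
cv2.imwrite("pics/s3.png",b[:,:,::-1])
E
```

```text
t 2.92 tumbler [-64.8  24.8 115. ] F [-1.7  6.7 19.9] gap 0.0332
[ 2.4862  0.9728 -0.0958] (array([0.0008, 0.0012, 0.002 ]), array([-0.0035,  0.001 ,  0.0018]))
```

View pics/s3.png

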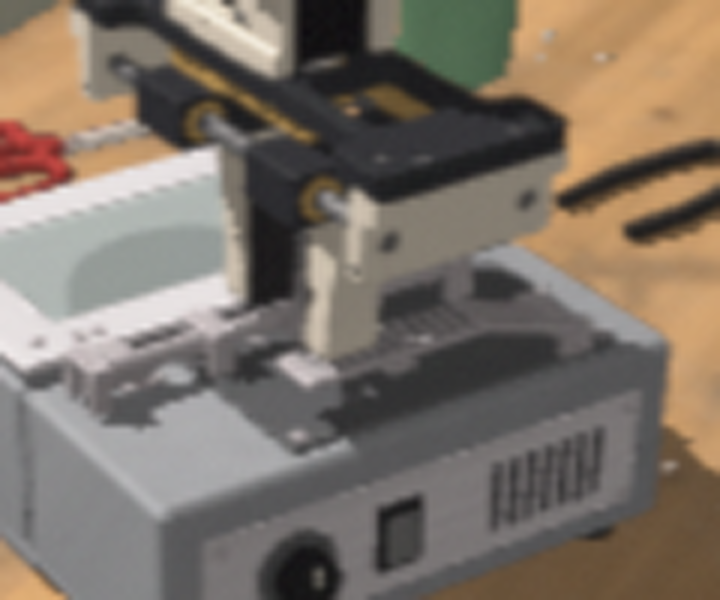

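Force is 20 N with the pad stopped at 115 mm, so the catch is on its stop. In the picture the pad is level under the front fingertip at (340,350). Now I slide toward −y while holding it down.

{"op": "step_arm", "data": {"series": [[[0.033, 0.003, 0.0005, 0.002, -0.002, 0, 0], [0.033, 0.006, 0.0005, 0.002, -0.002, 0, 0], [0.033, 0.009, 0.0005, 0.002, -0.002, 0, 0], [0.033, 0.012, 0.0005, 0.002, -0.002, 0, 0], [0.033, 0.015, 0.0005, 0.002, -0.002, 0, 0], [0.033, 0.018, 0.0005, 0.002, -0.002, 0, 0], [0.033, 0.021, 0.0005, 0.002, -0.002, 0, 0]]]}}

```text
time_s: 3.55
tcp_pos: [0.5379, -0.2874, 0.1152]
ee_rot: [0.003, -0.526, 0.851, -0.002]
wrist_force: [4.2, 14.9, 15.0]
finger_gap: 0.0331
```

```bash
python3 - <<'E'
from plant import *
from h import *
np.set_printoptions(precision=4,suppress=True)
s=observe();im2=snapshot("wrist");st(s);print(s["torque"],s["wrist_force"][:2]@TX,s["wrist_force"][:2]@TY,delta(s,tw(-66,-21,113),153.3))
b=cv2.resize(im2[60:340,180:380],(430,600),interpolation=cv2.INTER_CUBIC)
cv2.imwrite("pics/w4.png",b[:,:,::-1])
E
```

```text
t 3.55 tumbler [-63.5   6.1 115.2] F [ 4.2 14.9 15. ] gap 0.0331
[ 5.4143 -1.1204 -0.1864] -2.946494088385509 15.225223879185116 (array([0.0271, 0.0025, 0.002 ]), array([-0.0062,  0.0041,  0.0027]))
```

View pics/w4.png

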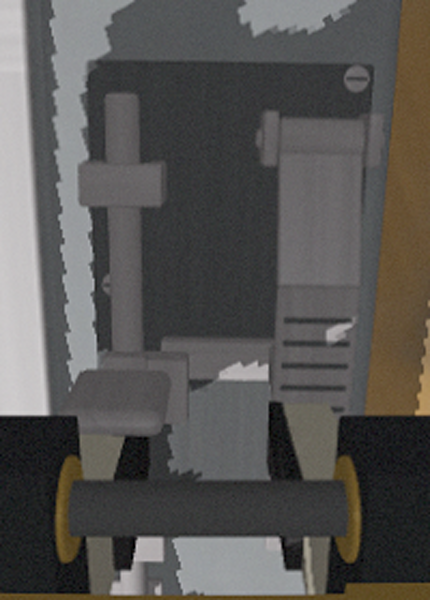

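The bolt is moving: its bar end now sticks out past the far guide at (122,100), and the plate at (120,400) is against the finger. The catch is held at 15 N. I keep going to the open end.

{"op": "step_arm", "data": {"series": [[[0.033, 0.004, 0.001, 0.002, -0.006, 0.004, 0.002], [0.033, 0.008, 0.0015, 0.002, -0.006, 0.004, 0.002], [0.033, 0.012, 0.002, 0.002, -0.006, 0.004, 0.002], [0.033, 0.016, 0.002, 0.002, -0.006, 0.004, 0.002], [0.033, 0.02, 0.002, 0.002, -0.006, 0.004, 0.002], [0.033, 0.024, 0.002, 0.002, -0.006, 0.004, 0.002]]]}}

```text
time_s: 4.1
tcp_pos: [0.528, -0.3073, 0.1152]
ee_rot: [0.003, -0.525, 0.851, -0.001]
wrist_force: [5.4, 13.1, 14.9]
finger_gap: 0.0327
```

```bash
python3 - <<'E'
from plant import *
from h import *
np.set_printoptions(precision=4,suppress=True)
s=observe();st(s);print(s["torque"],s["wrist_force"][:2]@TX,s["wrist_force"][:2]@TY,delta(s,tw(-66,-21,113),153.3))
E
```

```text
t 4.1 tumbler [-63.4 -16.1 115.2] F [ 5.4 13.1 14.9] gap 0.0327
[ 5.1397 -1.6096 -0.154 ] -1.0574754055725757 14.125940169510848 (array([0.0049, 0.0026, 0.0021]), array([-0.0052,  0.0029,  0.0014]))
```

{"op": "step_arm", "data": {"series": [[[0.033, 0.004, 0.001, 0.002, -0.005, 0.003, 0.001], [0.033, 0.006, 0.001, 0.002, -0.005, 0.003, 0.001], [0.033, 0.007, 0.001, 0.002, -0.005, 0.003, 0.001], [0.033, 0.008, 0.001, 0.002, -0.005, 0.003, 0.001]]]}}

```text
time_s: 4.43
tcp_pos: [0.5266, -0.311, 0.1151]
ee_rot: [0.003, -0.525, 0.851, -0.001]
wrist_force: [5.8, 28.8, 18.7]
finger_gap: 0.0333
```

```bash
python3 - <<'E'
from plant import *
from h import *
np.set_printoptions(precision=4,suppress=True)
s=observe();im=snapshot("wrist");im2=snapshot("scene");st(s);print(s["torque"],s["wrist_force"][:2]@TX,s["wrist_force"][:2]@TY,delta(s,tw(-66,-21,113),153.3))
a=cv2.resize(im[60:340,180:380],(430,600),interpolation=cv2.INTER_CUBIC)
b=cv2.resize(im2[110:260,260:350],(360,600),interpolation=cv2.INTER_CUBIC)
cv2.imwrite("pics/w5.png",np.hstack([a,b])[:,:,::-1])
E
```

```text
t 4.43 tumbler [-63.  -20.  115.1] F [ 5.8 28.8 18.7] gap 0.0333
[10.5366 -2.3503  0.1012] -7.696516253427266 28.313895814346953 (array([0.001 , 0.003 , 0.0021]), array([-0.0046,  0.0051,  0.0013]))
```

View pics/w5.png

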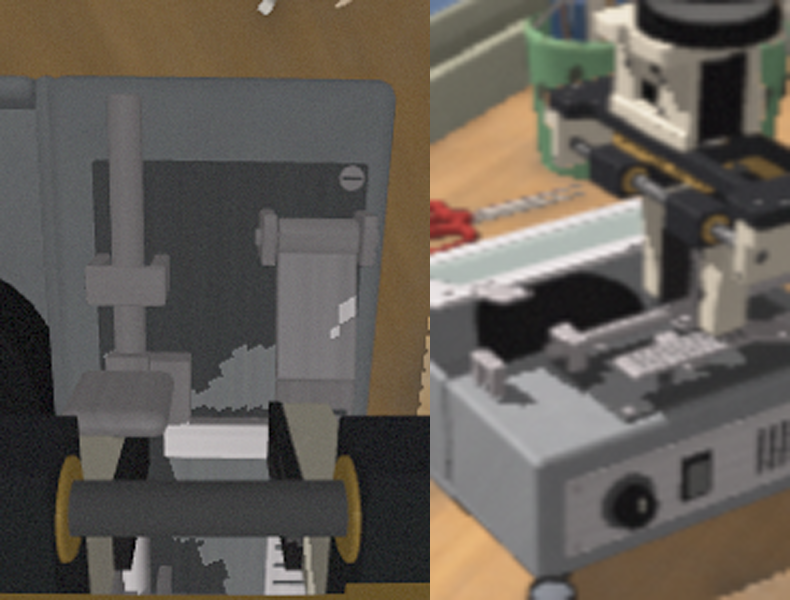

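At y = −20 the push force jumped to 28 N, so the bolt is on its end stop. The scene picture shows the lid up, with the dark opening at (545,310). I ease back about 1.5 mm while still holding the catch, then rise straight up.

{"op": "step_arm", "data": {"series": [[[0.033, 0.001, 0.001, 0.002, -0.004, 0.003, 0.001], [0.033, -0.001, 0.001, 0.0015, -0.004, 0.003, 0.001], [0.033, -0.003, 0.001, 0.001, -0.004, 0.003, 0.001], [0.033, -0.004, 0.001, 0.001, -0.004, 0.003, 0.001], [0.033, -0.004, 0.001, 0.001, -0.004, 0.003, 0.001]]]}}

```text
time_s: 4.95
tcp_pos: [0.5274, -0.3082, 0.1152]
ee_rot: [0.0, -0.525, 0.851, -0.001]
wrist_force: [-1.1, -2.9, 7.9]
finger_gap: 0.033
```

```bash
python3 - <<'E'
from plant import *
from h import *
s=observe();st(s);print(s["wrist_force"][:2]@TX,s["wrist_force"][:2]@TY)
E
```

```text
t 4.95 tumbler [-63.6 -17.2 115.2] F [-1.1 -2.9  7.9] gap 0.033
0.2809188473603255 -3.0933124787315767
```

{"op": "step_arm", "data": {"series": [[[0.033, 0, 0, -0.003, 0, 0, 0], [0.033, 0, 0, -0.008, 0, 0, 0], [0.033, 0, 0, -0.018, 0, 0, 0], [0.033, 0, 0, -0.038, 0, 0, 0], [0.033, 0, 0, -0.068, 0, 0, 0], [0.033, 0, 0, -0.1, 0, 0, 0], [0.033, 0, 0, -0.12, 0, 0, 0], [0.033, 0, 0, -0.12, 0, 0, 0]]]}}

```text
time_s: 5.62
tcp_pos: [0.529, -0.3088, 0.2408]
ee_rot: [0.003, -0.526, 0.851, -0.003]
wrist_force: [0.5, -0.4, 0.0]
finger_gap: 0.0331
```

```bash
python3 - <<'E'
from plant import *
from h import *
np.set_printoptions(precision=4,suppress=True)
s=observe();im=snapshot("wrist");im2=snapshot("scene");st(s)
a=cv2.resize(im[60:340,180:380],(430,600),interpolation=cv2.INTER_CUBIC)
b=cv2.resize(im2[140:260,230:380],(750,600),interpolation=cv2.INTER_CUBIC)
cv2.imwrite("pics/w6.png",a[:,:,::-1]);cv2.imwrite("pics/s6.png",b[:,:,::-1])
ci=camera_info("wrist");T=wristT(ci,s)
for n,P in (("plate top open",tw(-40,-33,140)),("plate top 34",tw(-40,-29,140)),("pad+y up",tw(-92,47,130)),("pad+y dn",tw(-92,47,115))):
    print(n,(proj(ci,P[None],T)[0]-[180,60])*2.15)
E
```

```text
t 5.62 tumbler [-61.9 -17.  240.8] F [ 0.5 -0.4  0. ] gap 0.0331
plate top open [160.8939 288.6816]
plate top 34 [161.0824 297.813 ]
pad+y up [274.8341 447.2667]
pad+y dn [272.0365 433.0083]
```

View pics/w6.png

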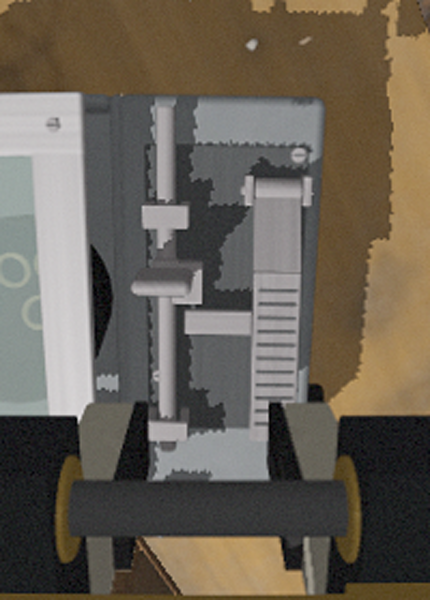

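View pics/s6.png

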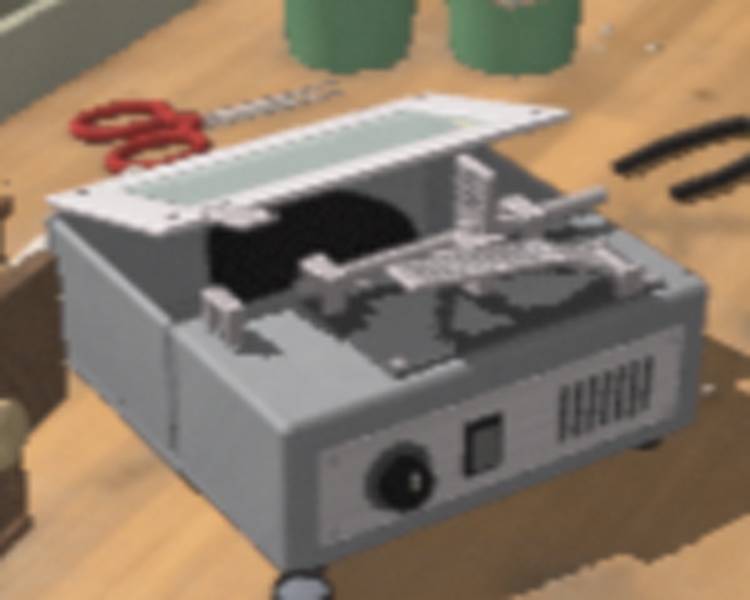

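The wrist view puts the plate top at (162,286), against 289 predicted for fully open. The scene view shows the pad end back at its released row (195; it was 201 when held down) and the lid ajar. I'll check the loose things, then hand in.

```bash
python3 - <<'E'
from plant import *
from h import *
im=snapshot("scene")[:,:,::-1];a=cv2.imread("pics/scene0.png")
for n,(x0,y0,x1,y1) in dict(loupe=(278,250,302,276),tin=(205,310,256,352),spool=(272,314,312,354)).items():
    print(n,np.abs(im[y0:y1,x0:x1].astype(int)-a[y0:y1,x0:x1]).mean().round(2))
s=observe();st(s);print(abs(s["joint_vel"]).max())
print(sign_off())
E
```

```text
loupe 0.85
tin 0.73
spool 0.68
t 5.77 tumbler [-64.4 -16.9 234.9] F [-0.1 -0.3 -0.3] gap 0.0331
0.01859472738274356
the job is handed in; nothing more can be done
None
```

The tumbler's lid is unlocked and ajar, and I handed the job in at about 5.8 s. With the tool pointing down and the fingers about 33 mm apart, one fingertip held the catch on its stop (20 N at first, about 15 N while sliding). The other pushed the thumb plate to the bolt's end stop, where the push force rose to 28 N. I then backed off about 3 mm and lifted straight up.

**Last checks:**
- **Bolt:** the plate sits where it should for fully open, within about 2 mm.
- **Catch:** its pad end is back at the height seen before pressing, so it has sprung up behind the bolt.
- **Lid:** it stands visibly ajar in the scene picture.
- **Loose things:** the loupe, tin and spool look unchanged from the first scene picture.
- **Arm:** the wrist force was near zero and the fingers were about 120 mm above the lock.

**Disagreements:** the wrist and top cameras differed by about 2 mm along tumbler x, so I used the mean. The tool also drifted up to 3 mm in x during the push, with no effect I could see.

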